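# Set the gap gauge, then hold the hidden bolt head behind the bracket

## Robot

A 6-joint arm with a two-finger parallel gripper is mounted at the origin on the work surface. World frame = base frame: x ahead of the robot, y to its left, z up, the work surface at z = 0. Lengths are in mm, angles in rad, forces in N, time in s.
With the tool pointing down it reaches from about 350 to 975 mm from the base axis. Payload 7.1 kg.
Tool frame: the origin (TCP) lies between the finger pads, 19 mm behind the fingertips; this is the grasp point; z points along the fingers, y is the line along which they close (so a half turn about z gives the same grasp; the last joint's range is limited). The gripper opens to 88 mm and grips with 3 to 60 N. Pads are 20 mm wide; open, the fingers measure 115 mm over their backs; the gripper's body (75 mm by 178 mm) begins 61 mm behind the grasp point.
Start: joints at [-1.288, 0.423, 1.63, -0, 1.089, -0.019], TCP at [185.792, -596.729, 241.375] pointing down, gripper open.
Joint ranges: [-3, 3], [-0.9, 2.11], [0.09, 2.58], [-1.31, 4.45], [0.11, 2.69], [-2.54, 2.54]. Speed limits (rad/s): [2.39, 2.39, 3.01, 3.14, 3.14, 3.14].

## Interface

Orientations are given as a rotation vector (axis times angle).
In Python, from workcell import manip gives the robot as it stands.
- The arm moves only by the tool arm_command, never from a script. Its argument "moves" is a list of rows, each an object of numbers: "x", "y", "z": the shift along the tool's x, y, z in cm; "ax", "ay", "az": the turn, a rotation vector about the tool's x, y, z in degrees. A call has 1 to 12 rows; each row shifts and turns the commanded pose from where the row before left it, along the tool's axes as they then stand; what a row does not reach is not made up. A row lasts 1/8 s, in which the tool goes at most 62.5 mm and 10.7 degrees, less where a joint would pass 70% of its speed; a pose out of reach is approached as far as the arm can. A call is refused whole if a number of a shift passes 6.25 or a number of a turn 10.7, either way. A call with a gripper value outside its range is refused whole. "claw" is the closure, from 0 (fully open) to 1 (shut), set as the call begins (left out, the last holds). The fingers move at their own pace and stop on an object; the grip force is fixed at half the most. Time passes only in rows, so rows that do not move let the fingers close. It gives the time, the measured TCP pose, the force, the opening and the grip force at its end, in the units of the state.
- manip.sense(): the state, without advancing time (a new reading comes with each control period).
- manip.grab_frame(name): name is "scene" or "top" or "wrist"; returns a dict with "image" (420x560x3 uint8, red, green, blue), "mtx" (3x3 intrinsics, pixels), "view" (4x4, takes a point from world to camera coordinates); the wrist camera has in their place "mount" (4x4, takes a point from camera to tool coordinates, whose origin is the TCP and whose axes are the flange's). Camera axes: x right, y down, z forward; pixel columns grow to the right and rows downward; lengths in mm; the calibration is good to about 2 mm. The wrist camera is an equidistant fisheye: a pixel r from the principal point sees the ray r / f radians off the axis. A picture is of the moment at which its call begins: read the wrist's pose just before it. There is no depth.
- manip.finish_job(): hands the job in; it is judged then, once.
The state is a dict: "clock": time; "qpos": joint angles; "joint_velocities": joint speeds; "joint_torque": joint torques, N m; "eef_pos": TCP position; "ee_rot": TCP orientation; "wrist_force": force on the tool from outside, world axes, zero at the start; "ft_torque": the same for the moment, N m; "finger_gap": finger opening in mm; "finger_force": force on a finger pad.
Only numpy, scipy, OpenCV 4.12 (cv2) and the standard library are available. Lean on these libraries where they do the work, as an engineer would, in place of code of your own. Each camera call takes 0.05 s, during which the arm holds its last target. There are 200 camera calls.

## Task

Take the gap gauge out of its wooden stand and slip its blade down into the slot behind the lathe bracket until its handle's shoulders rest fully on the rim, and leave it there. Then reach down into the narrow gap behind the bracket, grip the hidden hex bolt head between the fingers and keep it from turning, so that the spanner on the nut stops sinking; finish while still holding the head. Leave the spanner itself untouched and the other things on the bench where they are.

Things in the scene. Friction and masses are not known exactly. Their poses are not given: they have to be found in the camera images.
- fixture: Fixed to the bench. Origin: underside, below the plate; x from the robot's side to the back, y along the bracket, z up. In mm: base 12 thick, x -57..98 (x -5..98 for y over 25), y -155..115. Grey bracket plate x -5..5, y -145..105, top z 110. Dark wood backing block x 55..89, y -10..105, top z 110, leaves a 50 wide open gap for the bolt head. Steel stop block x 14..40, y -137..-73, top z 110.
- gap (a point): Centre of the mouth of the gauge slot, between bracket plate and stop block, level with their tops (z 110 mm), at x 9.5, y -105 mm of the fixture; axes as the fixture's. The slot is 9 mm wide (x), 44 mm long (y), closed on four sides, 98 mm deep.
- gauge: Loose gap gauge, about 120 g, upright in the stand. Origin: middle of the blade's lower end; z up. Steel blade 6 mm (x) by 36 mm (y), z 0..40, its last 6 mm thinned to 3.6 by 32 mm. Pale wood handle 22 mm (x) by 36 mm (y), z 40..90; its underside makes the two shoulders. A half turn makes no difference. Seated, its origin is 40 mm below the slot's mouth.
- stand: Fixed wooden stand for the gauge, 60 x 70 mm, 50 mm high, with a 10 x 42 mm slot in its top. Origin: centre of its underside; the gauge stands in it with its axes along the stand's and its shoulders on the stand's top (handle from z 50 to 100 mm).
- bolt_head: Steel hex head, 24 mm across flats, 18 mm long, in the gap. Origin: its centre, at x 22, y 45, z 80 mm of the fixture, 30 mm below the plate's top; x is the bolt's axis (fixture x), y and z turn with it. A 16 mm shank, 8 mm long, parts it from the plate. Pinch it from above along the fixture's y. It turns stiffly (2.5 N m per rad/s): a squeeze brings the nearest flats to the pads in about 3 s.
- bolt (a joint): Angle (rad) of bolt, head, nut and spanner, which turn as one; grows as the spanner sinks. The spanner's weight turns it at 0.01 to 0.03 rad/s until the head is held. At 0.35 the spanner is level and two flats of the head are upright, facing the fixture's y; flats recur every 1.047 rad. Starts at 0 to 0.3; stop at 1.7.
- spanner: Steel ring spanner on the nut on the robot's side of the bracket (plane x about -13 mm of the fixture), 15 mm wide, reaching 95 mm from the bolt's axis towards the fixture's +y; raised 0.35 rad above level at joint value 0. Origin: on the bolt's axis in the middle of the plate. To be left untouched.
- cup: Bystander: aluminium cup, 76 mm across, 90 mm high; origin centre of underside.
- stone: Bystander: sharpening stone in a wooden block, 65 x 180 mm, 45 mm high; origin centre of underside.
- bowl: Bystander: small turned wooden bowl, 100 mm across, 45 mm high; origin centre of underside.
- gouge: Bystander: turning gouge lying on the bench, 210 mm long, 22 mm high; origin under its middle, x along it.

How it is judged:
By the outcome, as a careful person would: the job done as asked, in the order asked, and still so for the second after the job is handed in, while the arm keeps its last pose, push and grip.
It also fails if it takes over 58 s, if anything falls off the work surface, if the arm or the gripper's body presses on something with over 40 N, if the wrist force passes 120 N, or if a joint passes its speed limit or range.

## Working session

There is one attempt and no reset: what is moved stays moved. The work goes in short steps, Python scripts to look and compute and a tool call to move; the robot and the scene stay as the last step left them, time stands still between calls to the robot, and variables do not carry over. Pictures are saved under pics/ and viewed, at most 10 in all, crops included, and the job is handed in when it is done.

Besides the shell and the picture viewer there is one more tool, called as name(argument=value, ...), one argument or row to a line, values as JSON. arm_command: Moves the arm, as the interface text tells. Its arguments: {"type":"object","properties":{"moves":{"type":"array"},"claw":{"type":"number"}},"required":["moves"]}

```bash
mkdir -p pics; cat > h.py <<'E'
import numpy as np,cv2,pickle
from workcell import manip
def snap(n,f):
    s=manip.sense(); g=manip.grab_frame(n); g['s']=s
    cv2.imwrite(f'pics/{f}.png',cv2.cvtColor(g['image'],cv2.COLOR_RGB2BGR)); pickle.dump(g,open(f'pics/{f}.pkl','wb')); return g
def load(f): return pickle.load(open(f'pics/{f}.pkl','rb'))
def ray(g,u,v):
    K=np.array(g['mtx']);V=np.array(g['view']);R=V[:3,:3]
    return -R.T@V[:3,3], R.T@np.linalg.solve(K,[u,v,1])
def onz(g,u,v,z):
    c,d=ray(g,u,v); return c+d*(z-c[2])/d[2]
def proj(g,p):
    V=np.array(g['view']);q=V[:3,:3]@np.array(p)+V[:3,3];q=np.array(g['mtx'])@q;return q[:2]/q[2]
E
python3 - <<'E'
from h import *
np.set_printoptions(precision=3,suppress=True)
a=snap('scene','s0');b=snap('top','t0')
for g in(a,b):
    print(g['mtx'],ray(g,280,210))
print(manip.sense())
E
```

```text
[[520.756   0.    279.259]
 [  0.    520.756 210.643]
 [  0.      0.      1.   ]] (array([1453.078,  687.285,  806.055]), array([-0.698, -0.5  , -0.512]))
[[446.236   0.    276.056]
 [  0.    446.236 208.175]
 [  0.      0.      1.   ]] (array([ 332.117,   30.737, 1194.444]), array([ 0.141, -0.02 , -0.99 ]))
{'clock': 0.1, 'qpos': array([-1.288,  0.424,  1.631, -0.   ,  1.089, -0.019]), 'joint_velocities': array([ 0.001, -0.004, -0.002,  0.001, -0.001, -0.001]), 'joint_torque': array([ -0.001, -54.561, -27.432,   0.065,   0.019,  -0.   ]), 'eef_pos': array([ 185.628, -596.285,  240.674]), 'ee_rot': array([-3.104, -0.472,  0.   ]), 'wrist_force': array([-0.596, -0.321,  0.2  ]), 'ft_torque': array([ 0.001,  0.038, -0.038]), 'finger_force': 0.0, 'finger_gap': 87.84166424626763}
```

View pics/s0.png

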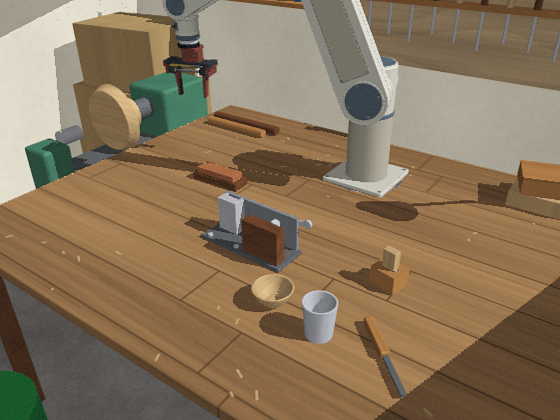

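View pics/t0.png

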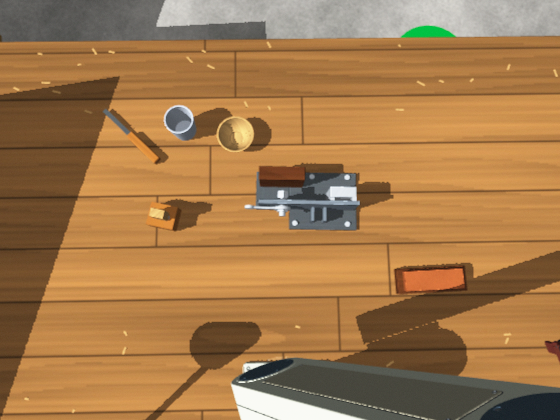

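The scene view shows the fixture around (255,230) and the gauge in its stand at (390,270). In the top view the fixture is at (308,200) and the stand at (163,215). I'll enlarge both for corner picking.

```bash
python3 - <<'E'
import cv2
import numpy as np
t=cv2.imread('pics/t0.png');s=cv2.imread('pics/s0.png')
f=dict(interpolation=cv2.INTER_CUBIC)
A=cv2.resize(t[155:240,240:370],None,fx=6,fy=6,**f) #780x510
cv2.imwrite('pics/c1.png',A)
B=cv2.resize(t[190:240,130:195],(520,400),**f);C=cv2.resize(s[240:300,365:415],(280,336),**f)
im=np.zeros((400,800,3),np.uint8);im[:,:520]=B;im[:336,520:]=C
cv2.imwrite('pics/c2.png',im)
E
```

```text
(no output)
```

View pics/c1.png

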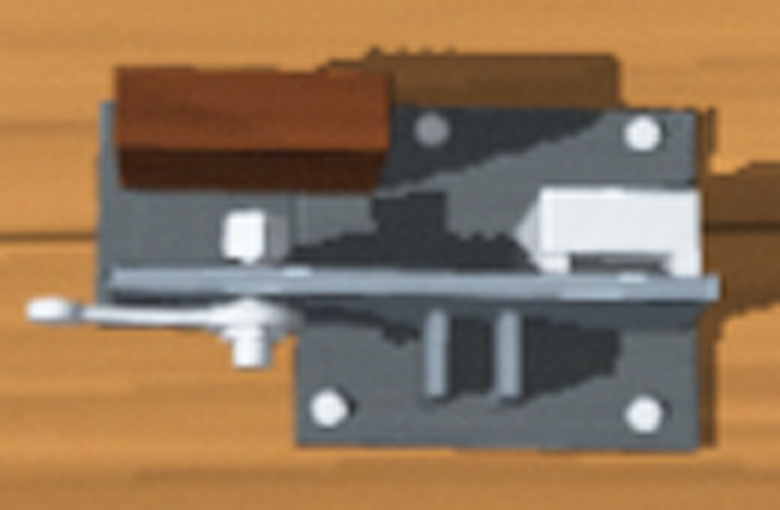

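View pics/c2.png

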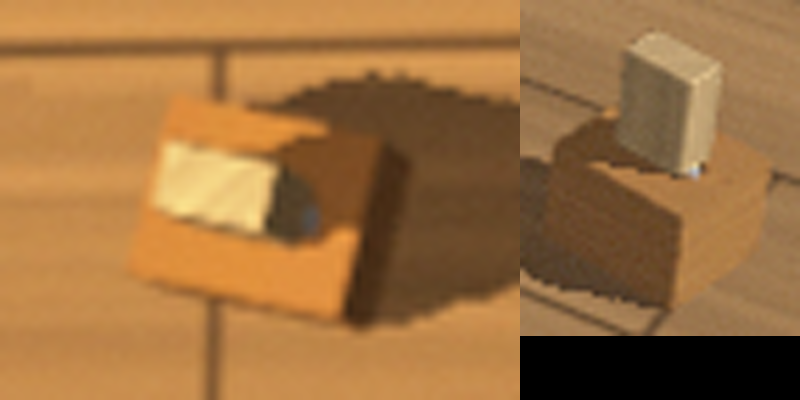

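The crops show the fixture's plate top running from (112,281) to (718,288), with base corners at (100,105), (695,110), (697,448) and (297,445). The stand top has corners (172,95), (385,140), (347,318) and (132,272). The handle top is at (155..278,140..235).

```bash
python3 - <<'E'
from h import *
from scipy.optimize import least_squares
np.set_printoptions(precision=3,suppress=True)
t=load('t0');s=load('s0')
T=lambda U,V,f,x0,y0:((U+.5)/f-.5+x0,(V+.5)/f-.5+y0)
def fit(obs,p0):
    def r(p):
        c,d=np.cos(p[2]),np.sin(p[2])
        return np.concatenate([proj(g,[p[0]+c*x-d*y,p[1]+d*x+c*y,z])-uv for g,uv,(x,y,z) in obs])
    q=least_squares(r,p0,loss='soft_l1');print(q.x,'\n',r(q.x).reshape(-1,2));return q.x
a=lambda U,V:T(U,V,6,240,155)
F=[(t,a(*uv),p) for uv,p in [((112,270),(5,105,110)),((718,276),(5,-145,110)),((718,299),(-5,-145,110)),((112,291),(-5,105,110)),
 ((100,105),(98,115,12)),((695,110),(98,-155,12)),((697,448),(-57,-155,12)),((297,445),(-57,25,12)),((118,68),(89,105,110)),((388,72),(89,-10,110)),((388,150),(55,-10,110)),((118,150),(55,105,110)),((700,190),(40,-137,110)),((541,190),(40,-73,110))]]
c0=onz(t,*a(415,284),110)
f=fit(F,[c0[0],c0[1]+20,0])
b=lambda U,V:T(U,V,8,130,190)
sc=lambda U,V:T(U-520,V,5.6,365,240)
S=[(t,b(*uv),p) for uv,p in [((172,95),(30,35,50)),((385,140),(30,-35,50)),((350,318),(-30,-35,50)),((132,272),(-30,35,50)),
 ((168,143),(11,18,100)),((278,162),(11,-18,100)),((266,235),(-11,-18,100)),((152,208),(-11,18,100))]]
S2=[]
c0=onz(t,*b(260,206),50)
g=fit(S,[c0[0],c0[1],-.2])
# scene check
for z in(50,100):
  w,h=(30,35) if z==50 else (11,18)
  for x,y in((w,h),(w,-h),(-w,-h),(-w,h)):
    c,d=np.cos(g[2]),np.sin(g[2]);u=proj(s,[g[0]+c*x-d*y,g[1]+d*x+c*y,z]);print(z,x,y,(u-[365,240]+.5)*5.6+[520,0])
E
```

```text
[506.518 -42.557  -0.025] 
 [[-0.183 -0.234]
 [ 0.176 -0.123]
 [ 0.248  0.049]
 [-0.246  0.276]
 [-0.231 -0.65 ]
 [ 0.081 -0.345]
 [ 0.699  0.2  ]
 [-0.175 -0.007]
 [-0.661  0.159]
 [ 0.494  0.024]
 [ 0.491  0.395]
 [-0.871 -0.129]
 [-0.296  0.24 ]
 [ 0.406 -0.049]]
[485.663 312.851  -0.208] 
 [[ 0.139  0.149]
 [-0.087 -0.325]
 [-0.929  0.088]
 [-0.272  0.622]
 [ 0.156 -0.34 ]
 [ 0.621  0.062]
 [ 0.091 -0.393]
 [ 0.086  0.191]]
50 30 35 [677.71  214.305]
50 30 -35 [545.093 140.272]
50 -30 -35 [631.48   84.445]
50 -30 35 [763.482 154.421]
100 11 18 [684.866  80.23 ]
100 11 -18 [615.119  43.861]
100 -11 -18 [647.286  23.598]
100 -11 18 [716.907  59.207]
```

```bash
cat >> h.py <<'E'
from scipy.spatial.transform import Rotation as Ro
FX=np.array([506.5,-42.6,-.025]);ST=np.array([485.7,312.9,-.208])
def pt(f,x,y): c,s=np.cos(f[2]),np.sin(f[2]);return np.array([f[0]+c*x-s*y,f[1]+s*x+c*y])
def down(yang): # tool y axis at angle yang (rad)
    y=np.array([np.cos(yang),np.sin(yang),0]);z=np.array([0,0,-1.]);return Ro.from_matrix(np.c_[np.cross(y,z),y,z])
def plan(p,yang,n=None,s=None):
    s=s or manip.sense();P=np.array(s['eef_pos']);R=Ro.from_rotvec(s['ee_rot'])
    d=R.inv().apply(np.array(p)-P);w=np.degrees((R.inv()*down(yang)).as_rotvec())
    n=n or int(np.ceil(max(abs(d).max()/58,abs(w).max()/10,1)))
    print('from',P.round(1),'tot cm',(d/10).round(2),'deg',w.round(1),'n',n)
    Rk=R;Pk=P
    for k in range(n):
        sh=Rk.inv().apply((np.array(p)-Pk)/(n-k)); print((sh/10).round(2),(w/n).round(1));Pk=Pk+Rk.apply(sh);Rk=Rk*Ro.from_rotvec(np.radians(w/n))
E
python3 - <<'E'
from h import *
plan([500,-120,290],-.208)
E
```

```text
from [ 185.6 -596.3  240.7] tot cm [ 44.17 -36.14  -4.88] deg [ -0.1  -0.  -60.8] n 8
[ 5.52 -4.52 -0.61] [-0.  -0.  -7.6]
[ 6.07 -3.75 -0.61] [-0.  -0.  -7.6]
[ 6.51 -2.91 -0.61] [-0.  -0.  -7.6]
[ 6.84 -2.02 -0.61] [-0.  -0.  -7.6]
[ 7.05 -1.1  -0.61] [-0.  -0.  -7.6]
[ 7.13 -0.16 -0.62] [-0.  -0.  -7.6]
[ 7.09  0.78 -0.62] [-0.  -0.  -7.6]
[ 6.92  1.71 -0.62] [-0.  -0.  -7.6]
```

arm_command(
  moves=[
    {"x":3.7,"y":-3,"z":-0.4},
    {"x":3.7,"y":-3,"z":-0.4},
    {"x":3.7,"y":-3,"z":-0.4},
    {"x":3.7,"y":-3,"z":-0.4},
    {"x":3.7,"y":-3,"z":-0.4},
    {"x":3.7,"y":-3,"z":-0.4},
    {"x":3.7,"y":-3,"z":-0.4},
    {"x":3.7,"y":-3,"z":-0.4},
    {"x":3.7,"y":-3,"z":-0.4},
    {"x":3.7,"y":-3,"z":-0.4},
    {"x":3.7,"y":-3,"z":-0.4},
    {"x":3.6,"y":-3,"z":-0.4},
  ],
)

```text
schema error: expected keys x, y, z, ax, ay, az
```

```bash
python3 - <<'E'
from h import *
g=snap('wrist','w0');print(g['mtx'],g['mount'],g['s']['clock'])
plan(list(pt(ST,0,0)-[50,0])+[260],-.208)
E
```

```text
[[325.1922621    0.         278.82683991]
 [  0.         325.1922621  209.58092714]
 [  0.           0.           1.        ]] [[ 1.10581753e-03 -9.51452621e-01 -3.07793254e-01  8.43545659e+01]
 [ 9.99998968e-01  1.33433895e-03 -5.31993156e-04 -7.39730872e-01]
 [ 9.16866810e-04 -3.07792349e-01  9.51453115e-01 -1.42698962e+02]
 [ 0.00000000e+00  0.00000000e+00  0.00000000e+00  1.00000000e+00]] 0.1
from [ 185.7 -596.4  240.8] tot cm [ 50.9  -79.39  -1.83] deg [ -0.1  -0.  -60.8] n 14
[ 3.64 -5.67 -0.13] [-0.  -0.  -4.3]
[ 4.05 -5.38 -0.13] [-0.  -0.  -4.3]
[ 4.45 -5.06 -0.13] [-0.  -0.  -4.3]
[ 4.82 -4.71 -0.13] [-0.  -0.  -4.3]
[ 5.16 -4.33 -0.13] [-0.  -0.  -4.3]
[ 5.48 -3.92 -0.13] [-0.  -0.  -4.3]
[ 5.76 -3.5  -0.13] [-0.  -0.  -4.3]
[ 6.01 -3.05 -0.13] [-0.  -0.  -4.3]
[ 6.22 -2.59 -0.13] [-0.  -0.  -4.3]
[ 6.4  -2.11 -0.14] [-0.  -0.  -4.3]
[ 6.54 -1.62 -0.14] [-0.  -0.  -4.3]
[ 6.64 -1.12 -0.14] [-0.  -0.  -4.3]
[ 6.71 -0.61 -0.14] [-0.  -0.  -4.3]
[ 6.74 -0.1  -0.14] [-0.  -0.  -4.3]
```

View pics/w0.png

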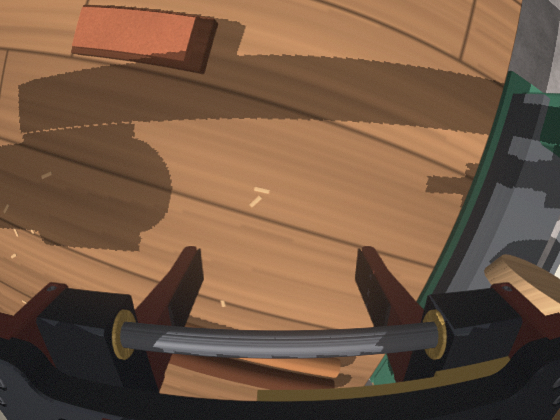

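The move was refused because every key must be present. The wrist view shows the fingers at (190,260) and (370,260), with the stone at top left.

arm_command(
  moves=[
    {"x":3.7,"y":-3,"z":-0.4,"ax":0,"ay":0,"az":0},
    {"x":3.7,"y":-3,"z":-0.4,"ax":0,"ay":0,"az":0},
    {"x":3.7,"y":-3,"z":-0.4,"ax":0,"ay":0,"az":0},
    {"x":3.7,"y":-3,"z":-0.4,"ax":0,"ay":0,"az":0},
    {"x":3.7,"y":-3,"z":-0.4,"ax":0,"ay":0,"az":0},
    {"x":3.7,"y":-3,"z":-0.4,"ax":0,"ay":0,"az":0},
    {"x":3.7,"y":-3,"z":-0.4,"ax":0,"ay":0,"az":0},
    {"x":3.7,"y":-3,"z":-0.4,"ax":0,"ay":0,"az":0},
    {"x":3.7,"y":-3,"z":-0.4,"ax":0,"ay":0,"az":0},
    {"x":3.7,"y":-3,"z":-0.4,"ax":0,"ay":0,"az":0},
    {"x":3.7,"y":-3,"z":-0.4,"ax":0,"ay":0,"az":0},
    {"x":3.6,"y":-3,"z":-0.4,"ax":0,"ay":0,"az":0},
  ],
)

```text
clock: 1.65
eef_pos: [502.4, -119.8, 289.5]
ee_rot: [3.106, 0.473, -0.0]
wrist_force: [-0.3, -0.4, -0.1]
finger_gap: 87.7
finger_force: 0.0
```

```bash
python3 - <<'E'
from h import *
g=snap('wrist','w1');print(g['s']['clock'],g['s']['qpos'],g['s']['eef_pos'],g['s']['ee_rot'])
plan([460,310,230],-.208,12)
E
```

```text
1.65 [-2.57172879e-01  2.06022482e-01  1.82098322e+00 -5.21103472e-05
  1.11465887e+00  1.01166247e+00] [ 502.38006465 -119.83366792  289.45187432] [ 3.10583449e+00  4.72552699e-01 -1.32862555e-04]
from [ 505.1 -116.5  290.1] tot cm [  8.42 -42.04   6.08] deg [  0.   -0.2 -60.7] n 12
[ 0.7  -3.5   0.51] [ 0.  -0.  -5.1]
[ 1.01 -3.43  0.51] [ 0.  -0.  -5.1]
[ 1.31 -3.33  0.51] [ 0.  -0.  -5.1]
[ 1.59 -3.2   0.51] [ 0.  -0.  -5.1]
[ 1.87 -3.04  0.51] [ 0.  -0.  -5.1]
[ 2.13 -2.87  0.51] [ 0.  -0.  -5.1]
[ 2.38 -2.67  0.5 ] [ 0.  -0.  -5.1]
[ 2.6  -2.45  0.5 ] [ 0.  -0.  -5.1]
[ 2.81 -2.21  0.5 ] [ 0.  -0.  -5.1]
[ 2.99 -1.95  0.5 ] [ 0.  -0.  -5.1]
[ 3.15 -1.68  0.5 ] [ 0.  -0.  -5.1]
[ 3.29 -1.4   0.5 ] [ 0.  -0.  -5.1]
```

View pics/w1.png

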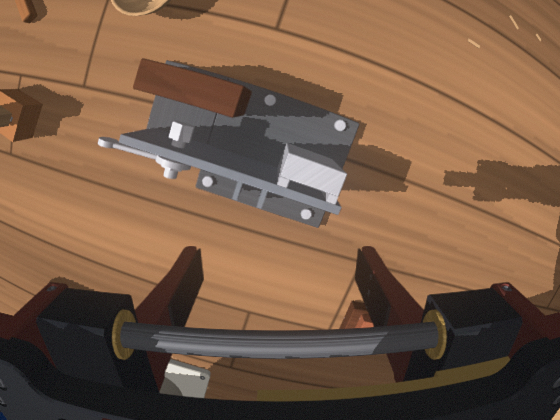

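The wrist view shows the fixture clearly: plate from (120,135) to (340,210), stop block at (315,172), bolt head at (178,130). The arm was still settling, so I'll measure it later and go to the gauge now.

arm_command(
  moves=[
    {"x":0.7,"y":-3.5,"z":0.5,"ax":0,"ay":0,"az":-5},
    {"x":1.0,"y":-3.4,"z":0.5,"ax":0,"ay":0,"az":-5},
    {"x":1.3,"y":-3.3,"z":0.5,"ax":0,"ay":0,"az":-5},
    {"x":1.6,"y":-3.2,"z":0.5,"ax":0,"ay":0,"az":-5},
    {"x":1.9,"y":-3.0,"z":0.5,"ax":0,"ay":0,"az":-5},
    {"x":2.1,"y":-2.9,"z":0.5,"ax":0,"ay":0,"az":-5},
    {"x":2.4,"y":-2.7,"z":0.5,"ax":0,"ay":0,"az":-5},
    {"x":2.6,"y":-2.5,"z":0.5,"ax":0,"ay":0,"az":-5},
    {"x":2.8,"y":-2.2,"z":0.5,"ax":0,"ay":0,"az":-5},
    {"x":3.0,"y":-2.0,"z":0.5,"ax":0,"ay":0,"az":-5},
    {"x":3.4,"y":-1.7,"z":0.5,"ax":0,"ay":0,"az":-10.5},
    {"x":0,"y":0,"z":0,"ax":0,"ay":0,"az":0},
  ],
)

```text
clock: 3.2
eef_pos: [462.6, 273.9, 233.8]
ee_rot: [-2.442, -1.976, 0.001]
wrist_force: [-0.5, 0.3, -0.1]
finger_gap: 87.6
finger_force: 0.0
```

```bash
cat >> h.py <<'E'
def wproj(g,p):
    s=g['s'];q=Ro.from_rotvec(s['ee_rot']).inv().apply(np.array(p)-s['eef_pos'])
    M=np.linalg.inv(np.array(g['mount']));c=M[:3,:3]@q+M[:3,3];K=np.array(g['mtx'])
    th=np.arctan2(np.hypot(c[0],c[1]),c[2]);e=c[:2]/np.hypot(c[0],c[1])
    return K[:2,2]+K[0,0]*th*e
def wray(g,u,v):
    K=np.array(g['mtx']);d=np.array([u,v])-K[:2,2];r=np.hypot(*d);th=r/K[0,0];d=np.r_[d/r*np.sin(th),np.cos(th)]
    M=np.array(g['mount']);R=Ro.from_rotvec(g['s']['ee_rot']);return g['s']['eef_pos']+R.apply(M[:3,3]),R.apply(M[:3,:3]@d)
def wz(g,u,v,z): c,d=wray(g,u,v);return c+d*(z-c[2])/d[2]
E
python3 - <<'E'
from h import *
np.set_printoptions(precision=1,suppress=True)
g=snap('wrist','w2');print(g['s']['clock'],g['s']['eef_pos'],g['s']['joint_velocities'])
im=cv2.imread('pics/w2.png')
for z,w,h in((100,11,18),(50,30,35)):
    q=[wproj(g,[*pt(ST,x,y),z]) for x,y in((w,h),(w,-h),(-w,-h),(-w,h))];print(np.array(q))
    a=np.array(q);
lo=a.min(0).astype(int)-20;hi=a.max(0).astype(int)+20;print(lo,hi)
lo=np.maximum(lo,0);c=im[lo[1]:hi[1],lo[0]:hi[0]];f=min(800/c.shape[1],600/c.shape[0]);print(lo,f)
cv2.imwrite('pics/c3.png',cv2.resize(c,None,fx=f,fy=f,interpolation=cv2.INTER_CUBIC))
E
```

```text
3.2 [462.6 273.9 233.8] [-0.  -0.   0.  -0.   0.   0.1]
[[310.2 137. ]
 [309.5 178.2]
 [284.2 178.1]
 [284.3 136.8]]
[[324.8 116.1]
 [323.  184. ]
 [265.1 183.9]
 [264.5 115.6]]
[244  95] [344 204]
[244  95] 5.504587155963303
```

View pics/c3.png

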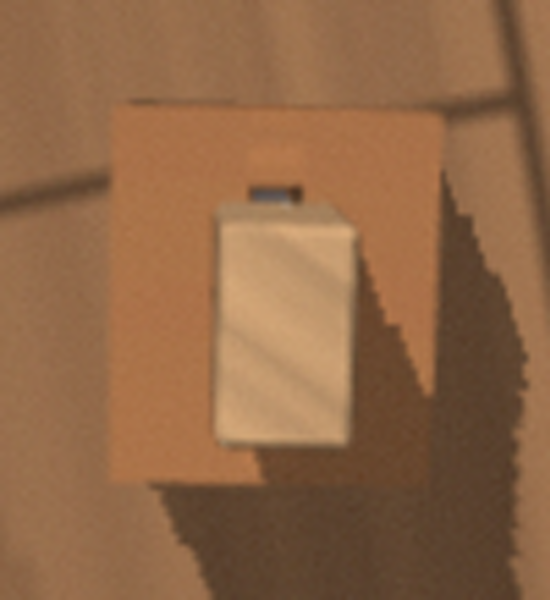

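The handle top in the crop has corners (218,222), (357,230), (350,444) and (215,443). The stand top has (112,102), (443,112), (432,485) and (108,482). That is within about 1 mm of the prediction.

```bash
python3 - <<'E'
from h import *
np.set_printoptions(precision=2,suppress=True)
g=load('w2');f=5.504587
def P(U,V,z): return wz(g,(U+.5)/f-.5+244,(V+.5)/f-.5+95,z)[:2]
for z,c in((100,[(357,228),(350,444),(215,443),(218,224)]),(50,[(443,112),(432,485),(108,482),(112,102)])):
    q=np.array([P(*a,z) for a in c]);ctr=q.mean(0)
    # corners order: image right=tool y; print centre & edges
    e=q[3]-q[2]+q[0]-q[1];e2=q[0]-q[3]+q[1]-q[2]
    print(z,ctr,'len',np.hypot(*e)/2,np.hypot(*e2)/2,np.degrees(np.arctan2(e[1],e[0])),np.degrees(np.arctan2(e2[1],e2[0])))
    print(q)
R=Ro.from_rotvec(manip.sense()['ee_rot']).as_matrix();print(R)
E
```

```text
100 [484.62 314.99] len 34.39970246053735 21.37190613093859 77.31747620137041 -12.65921796781428
[[498.83 329.33]
 [491.27 295.97]
 [470.43 300.46]
 [477.97 334.21]]
50 [485.02 314.79] len 70.22045016815241 60.32873562929167 77.37759686348873 -12.754411335667672
[[521.81 342.23]
 [507.07 274.03]
 [447.62 287.02]
 [463.58 355.87]]
[[ 0.21  0.98 -0.  ]
 [ 0.98 -0.21 -0.  ]
 [-0.   -0.   -1.  ]]
```

```bash
sed -i 's/^FX.*/FX=np.array([506.5,-42.6,-.025]);ST=np.array([484.9,314.5,-.216])/' h.py; python3 - <<'E'
from h import *
plan([*ST[:2],82],-.216,10)
E
```

```text
from [462.6 272.7 233.9] tot cm [ 4.57  1.3  15.19] deg [-0.   0.   0.2] n 10
[0.46 0.13 1.52] [-0.  0.  0.]
[0.46 0.13 1.52] [-0.  0.  0.]
[0.46 0.13 1.52] [-0.  0.  0.]
[0.46 0.13 1.52] [-0.  0.  0.]
[0.46 0.13 1.52] [-0.  0.  0.]
[0.46 0.13 1.52] [-0.  0.  0.]
[0.46 0.13 1.52] [-0.  0.  0.]
[0.46 0.13 1.52] [-0.  0.  0.]
[0.46 0.13 1.52] [-0.  0.  0.]
[0.46 0.13 1.52] [-0.  0.  0.]
```

arm_command(
  moves=[
    {"x":1.5,"y":0.4,"z":0,"ax":0,"ay":0,"az":0},
    {"x":1.5,"y":0.4,"z":0,"ax":0,"ay":0,"az":0},
    {"x":1.6,"y":0.5,"z":1.2,"ax":0,"ay":0,"az":0},
    {"x":0,"y":0,"z":3,"ax":0,"ay":0,"az":0},
    {"x":0,"y":0,"z":3,"ax":0,"ay":0,"az":0},
    {"x":0,"y":0,"z":2.4,"ax":0,"ay":0,"az":0},
    {"x":0,"y":0,"z":0,"ax":0,"ay":0,"az":0},
    {"x":0,"y":0,"z":0,"ax":0,"ay":0,"az":0},
  ],
)

```text
clock: 4.25
eef_pos: [486.0, 314.9, 138.6]
ee_rot: [2.445, 1.972, 0.001]
wrist_force: [0.6, 0.2, 0.3]
finger_gap: 87.8
finger_force: 0.0
```

```bash
python3 - <<'E'
from h import *
np.set_printoptions(precision=1,suppress=True)
g=snap('wrist','w3');plan([*ST[:2],82],-.216,1)
im=cv2.imread('pics/w3.png')
q=np.array([wproj(g,[*pt(ST,x,y),100]) for x,y in((11,18),(11,-18),(-11,-18),(-11,18))]);print(q)
cv2.imwrite('pics/c4.png',cv2.resize(im[110:310,180:380],(600,600),interpolation=cv2.INTER_CUBIC))
E
```

```text
from [486.2 315.  139.1] tot cm [-0.1 -0.1  5.7] deg [ 0.1 -0.1  0.2] n 1
[-0.1 -0.1  5.7] [ 0.1 -0.1  0.2]
[[297.2 224.9]
 [295.8 277.5]
 [261.3 277.4]
 [260.3 224.7]]
```

View pics/c4.png

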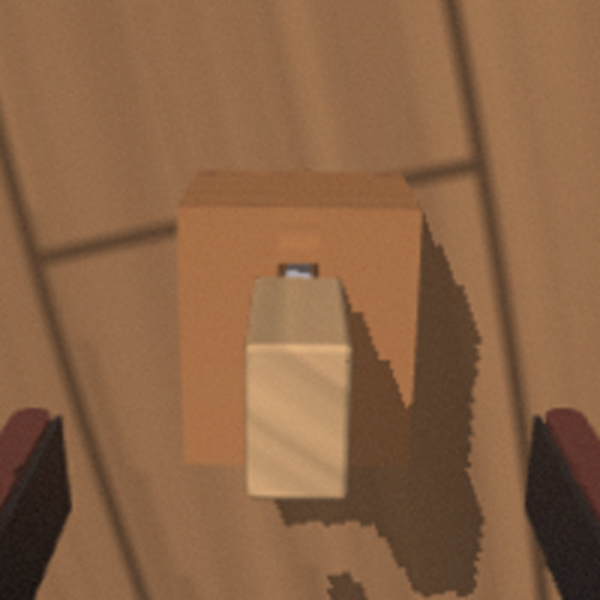

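The handle is centred between the fingers: its top spans (247–350, 345–495) in the crop, as predicted. I'll descend 57 mm and close.

arm_command(
  moves=[
    {"x":0,"y":0,"z":2,"ax":0,"ay":0,"az":0},
    {"x":0,"y":-0.1,"z":2,"ax":0,"ay":0,"az":0},
    {"x":-0.1,"y":0,"z":1.6,"ax":0,"ay":0,"az":0.2},
    {"x":0,"y":0,"z":0,"ax":0,"ay":0,"az":0},
  ],
)

```text
clock: 4.8
eef_pos: [484.0, 313.5, 81.8]
ee_rot: [-2.449, -1.968, 0.002]
wrist_force: [-0.3, -0.2, 0.4]
finger_gap: 87.6
finger_force: 0.0
```

arm_command(
  claw=1,
  moves=[
    {"x":0,"y":0,"z":0,"ax":0,"ay":0,"az":0},
    {"x":0,"y":0,"z":0,"ax":0,"ay":0,"az":0},
    {"x":0,"y":0,"z":0,"ax":0,"ay":0,"az":0},
    {"x":0,"y":0,"z":0,"ax":0,"ay":0,"az":0},
    {"x":0,"y":0,"z":0,"ax":0,"ay":0,"az":0},
    {"x":0,"y":0,"z":0,"ax":0,"ay":0,"az":0},
    {"x":0,"y":0,"z":0,"ax":0,"ay":0,"az":0},
    {"x":0,"y":0,"z":0,"ax":0,"ay":0,"az":0},
  ],
)

```text
clock: 5.8
eef_pos: [484.5, 313.8, 82.4]
ee_rot: [2.448, 1.968, 0.0]
wrist_force: [0.8, -1.0, 0.2]
finger_gap: 21.8
finger_force: 30.0
```

Gripped at 21.8 mm. I'll lift it and travel to a hover near the slot.

arm_command(
  moves=[
    {"x":0,"y":0,"z":-2,"ax":0,"ay":0,"az":0},
    {"x":0,"y":0,"z":-3,"ax":0,"ay":0,"az":0},
    {"x":0,"y":0,"z":-4,"ax":0,"ay":0,"az":0},
    {"x":0,"y":0,"z":-4,"ax":0,"ay":0,"az":0},
    {"x":0,"y":0,"z":-3,"ax":0,"ay":0,"az":0},
    {"x":0,"y":0,"z":0,"ax":0,"ay":0,"az":0},
  ],
)

```text
clock: 6.55
eef_pos: [485.3, 314.4, 244.4]
ee_rot: [2.448, 1.968, 0.007]
wrist_force: [-0.5, -0.1, -2.0]
finger_gap: 22.2
finger_force: 30.0
```

```bash
python3 - <<'E'
from h import *
print(pt(FX,9.5,-105))
plan([*pt(FX,9.5,-50),242],FX[2],11)
E
```

```text
[ 513.37230483 -147.80466447]
from [485.3 314.4 244.4] tot cm [-39.14  11.62   0.15] deg [  0.2  -0.2 -11. ] n 11
[-3.56  1.06  0.01] [ 0. -0. -1.]
[-3.58  0.99  0.01] [ 0. -0. -1.]
[-3.59  0.93  0.01] [ 0. -0. -1.]
[-3.61  0.87  0.02] [ 0. -0. -1.]
[-3.62  0.81  0.02] [ 0. -0. -1.]
[-3.64  0.74  0.02] [ 0. -0. -1.]
[-3.65  0.68  0.02] [ 0. -0. -1.]
[-3.66  0.62  0.02] [ 0. -0. -1.]
[-3.67  0.55  0.02] [ 0. -0. -1.]
[-3.68  0.49  0.02] [ 0. -0. -1.]
[-3.69  0.42  0.02] [ 0. -0. -1.]
```

arm_command(
  moves=[
    {"x":-3.6,"y":1.1,"z":0,"ax":0,"ay":0,"az":-1},
    {"x":-3.6,"y":1.0,"z":0,"ax":0,"ay":0,"az":-1},
    {"x":-3.6,"y":0.9,"z":0,"ax":0,"ay":0,"az":-1},
    {"x":-3.6,"y":0.9,"z":0,"ax":0,"ay":0,"az":-1},
    {"x":-3.6,"y":0.8,"z":0,"ax":0,"ay":0,"az":-1},
    {"x":-3.6,"y":0.7,"z":0,"ax":0,"ay":0,"az":-1},
    {"x":-3.6,"y":0.7,"z":0,"ax":0,"ay":0,"az":-1},
    {"x":-3.7,"y":0.6,"z":0,"ax":0,"ay":0,"az":-1},
    {"x":-3.7,"y":0.6,"z":0,"ax":0,"ay":0,"az":-1},
    {"x":-3.7,"y":0.5,"z":0,"ax":0,"ay":0,"az":-1},
    {"x":-2.7,"y":0.3,"z":0,"ax":0,"ay":0,"az":-1},
    {"x":0,"y":0,"z":0,"ax":0,"ay":0,"az":0},
  ],
)

```text
clock: 8.05
eef_pos: [512.6, -85.3, 240.5]
ee_rot: [-2.25, -2.189, 0.003]
wrist_force: [-0.2, 0.2, -2.5]
finger_gap: 21.9
finger_force: 30.0
```

arm_command(
  moves=[
    {"x":0,"y":0,"z":0,"ax":0,"ay":0,"az":0},
    {"x":0,"y":0,"z":0,"ax":0,"ay":0,"az":0},
  ],
)

```text
clock: 8.3
eef_pos: [513.2, -83.1, 241.8]
ee_rot: [-2.247, -2.194, 0.001]
wrist_force: [-0.5, 0.2, -1.6]
finger_gap: 21.8
finger_force: 30.0
```

```bash
python3 - <<'E'
from h import *
np.set_printoptions(precision=1,suppress=True)
g=snap('wrist','w4');plan([*pt(FX,9.5,-105),242],FX[2],1)
im=cv2.imread('pics/w4.png')
for p in [(5,105),(5,-145),(-5,-145),(-5,105),(14,-137),(14,-73),(40,-73),(40,-137),(14,-83),(14,-127)]: print(p,wproj(g,[*pt(FX,*p),110]))
cv2.imwrite('pics/c5.png',cv2.resize(im[100:360,120:440],(800,650)[:2],interpolation=cv2.INTER_CUBIC)[:600])
E
```

```text
from [513.3 -83.1 242. ] tot cm [-6.5  0.2  0. ] deg [-0.  -0.   0.1] n 1
[-6.5  0.2  0. ] [-0.  -0.   0.1]
(5, 105) [277.3  38.6]
(5, -145) [277.  305.4]
(-5, -145) [267.1 305.3]
(-5, 105) [265.2  38.7]
(14, -137) [286.  298.9]
(14, -73) [286.8 240.6]
(40, -73) [315.  240.5]
(40, -137) [311.9 298.7]
(14, -83) [286.7 250.4]
(14, -127) [286.1 290.6]
```

View pics/c5.png

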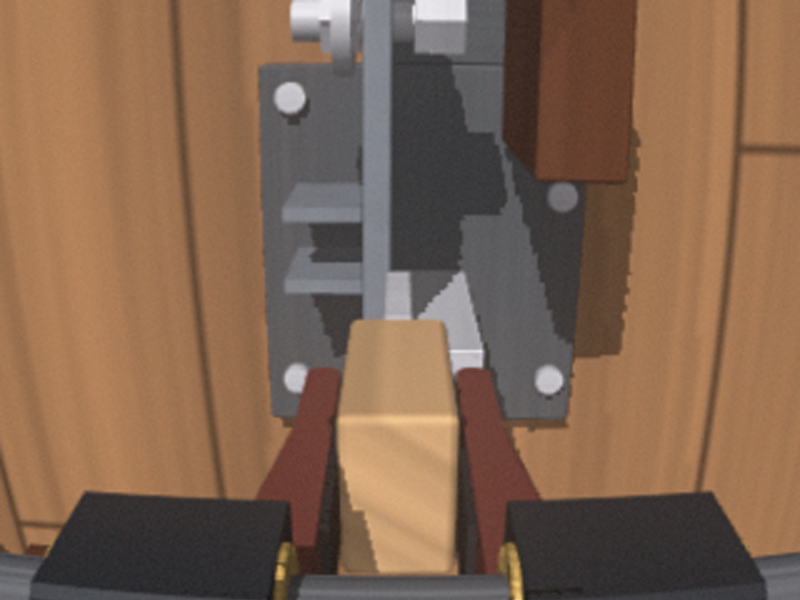

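The crop shows the plate's top edges at u 363–390 (row 60) and 365–386 (row 300), and the held handle at u 340–458. I'll measure these edges numerically to correct for camera bias.

```bash
python3 - <<'E'
from h import *
np.set_printoptions(precision=2,suppress=True)
g=load('w4');im=cv2.GaussianBlur(cv2.cvtColor(g['image'],cv2.COLOR_RGB2GRAY).astype(float),(3,3),0)
im[:]=(cv2.blur(im,(1,5)))
def edge(v,lo,hi):
    d=np.abs(np.diff(im[v,lo:hi+1]));k=d.argmax()
    o=0
    if 0<k<len(d)-1: a,b,c=d[k-1:k+2];o=(a-c)/2/(a-2*b+c)
    return lo+k+.5+o
T=Ro.from_rotvec(g['s']['ee_rot']);
for v in (130,140,150,160,195,205,222):
    l,r=edge(v,261,269),edge(v,271,280)
    a,b=wz(g,l,v,110),wz(g,r,v,110)
    print(v,l,r,a[:2],b[:2],'ctr dev from FX x=0:',((a+b)/2)[0]-pt(FX,0,((a+b)/2)[1]-FX[1])[0],'w',b[0]-a[0])
zt=g['s']['eef_pos'][2]+18
for v in (275,285,295,305,315):
    l,r=edge(v,251,260),edge(v,299,307)
    a,b=wz(g,l,v,zt),wz(g,r,v,zt);m=T.inv().apply((a+b)/2-g['s']['eef_pos']);print('handle',v,l,r,'tool offs',m,'w',np.hypot(*(b-a)[:2]))
E
```

```text
130 264.8738532110092 275.8236559139785 [501.89 -15.6 ] [511.07 -15.85] ctr dev from FX x=0: -0.6925604616075702 w 9.17848395792555
140 264.83109619686803 275.7825159914712 [501.61 -24.1 ] [510.83 -24.34] ctr dev from FX x=0: -0.742001612327158 w 9.224778140446176
150 264.8129649309245 275.64697706740793 [501.33 -32.66] [510.51 -32.89] ctr dev from FX x=0: -0.8259788252627231 w 9.176438783047274
160 264.8132596685083 275.68565815324166 [501.06 -41.28] [510.33 -41.51] ctr dev from FX x=0: -0.8333996170209161 w 9.265820477519242
195 264.66822187662 275.5212279555846 [499.91 -72.23] [509.41 -72.45] ctr dev from FX x=0: -1.092094190104035 w 9.50063477066061
205 264.9463753723932 275.4842326559215 [499.84 -81.39] [509.15 -81.59] ctr dev from FX x=0: -1.0337613611881693 w 9.309790486496524
222 264.6945355191257 273.6841611996251 [499.04 -97.35] [507.12 -97.52] ctr dev from FX x=0: -2.049994710778037 w 8.082065673465252
handle 275 254.46812652068127 302.65354330708664 tool offs [ 15.15  -0.85 -17.99] w 21.096635827237563
handle 285 255.36108324974924 302.3259753593429 tool offs [ 10.    -0.72 -18.  ] w 20.88549186119967
handle 295 258.3937142857143 302.0477863668306 tool offs [  4.67  -0.08 -18.  ] w 19.734181222150628
handle 305 255.60340314136127 301.6432384341637 tool offs [ -0.89  -0.8  -18.  ] w 21.18869306002372
handle 315 255.99592252803262 301.23195187165777 tool offs [ -6.69  -0.8  -18.  ] w 21.211968597221453
```

```bash
python3 - <<'E'
from h import *
plan([512.7,-148,192],-.031,1)
E
```

```text
from [513.3 -83.1 242. ] tot cm [-6.49  0.1   5.  ] deg [-0.  -0.   0.4] n 1
[-6.49  0.1   5.  ] [-0.  -0.   0.4]
```

arm_command(
  moves=[
    {"x":-2.2,"y":0,"z":0,"ax":0,"ay":0,"az":0.4},
    {"x":-2.2,"y":0,"z":0,"ax":0,"ay":0,"az":0},
    {"x":-2.1,"y":0.1,"z":1,"ax":0,"ay":0,"az":0},
    {"x":0,"y":0,"z":2,"ax":0,"ay":0,"az":0},
    {"x":0,"y":0,"z":2,"ax":0,"ay":0,"az":0},
    {"x":0,"y":0,"z":0,"ax":0,"ay":0,"az":0},
    {"x":0,"y":0,"z":0,"ax":0,"ay":0,"az":0},
    {"x":0,"y":0,"z":0,"ax":0,"ay":0,"az":0},
  ],
)

```text
clock: 9.35
eef_pos: [513.3, -149.0, 193.3]
ee_rot: [2.255, 2.186, 0.001]
wrist_force: [-0.1, -0.2, -1.7]
finger_gap: 21.9
finger_force: 30.0
```

```bash
python3 - <<'E'
from h import *
np.set_printoptions(precision=2,suppress=True)
plan([512.7,-148,192],-.031,1)
g=snap('scene','s1');t=snap('top','t1');w=snap('wrist','w5')
im=cv2.imread('pics/s1.png')[165:275,195:315];tm=cv2.imread('pics/t1.png')[170:240,300:380]
o=np.zeros((600,800,3),np.uint8);a=cv2.resize(im,(480,440),interpolation=cv2.INTER_CUBIC);o[:440,:480]=a
b=cv2.resize(cv2.imread('pics/w5.png')[170:350,220:340],(320,480),interpolation=cv2.INTER_CUBIC);o[:480,480:]=b
cv2.imwrite('pics/c6.png',o)
E
```

```text
from [ 513.3 -149.   193.3] tot cm [ 0.1  -0.06  0.13] deg [ 0.1  0.  -0. ] n 1
[ 0.1  -0.06  0.13] [ 0.1  0.  -0. ]
```

arm_command(
  moves=[
    {"x":0.1,"y":-0.05,"z":0.3,"ax":0,"ay":0,"az":0},
    {"x":0,"y":0,"z":0.4,"ax":0,"ay":0,"az":0},
    {"x":0,"y":0,"z":0.3,"ax":0,"ay":0,"az":0},
    {"x":0,"y":0,"z":0.3,"ax":0,"ay":0,"az":0},
    {"x":0,"y":0,"z":0.2,"ax":0,"ay":0,"az":0},
    {"x":0,"y":0,"z":0,"ax":0,"ay":0,"az":0},
    {"x":0,"y":0,"z":0,"ax":0,"ay":0,"az":0},
  ],
)

```text
clock: 10.38
eef_pos: [512.2, -148.1, 177.4]
ee_rot: [2.256, 2.186, 0.0]
wrist_force: [-0.3, 1.0, -1.6]
finger_gap: 21.8
finger_force: 30.0
```

The tip is in with no contact force. I'll continue down gently.

arm_command(
  moves=[
    {"x":0,"y":0,"z":0.2,"ax":0,"ay":0,"az":0},
    {"x":0,"y":0,"z":0.2,"ax":0,"ay":0,"az":0},
    {"x":0,"y":0,"z":0.2,"ax":0,"ay":0,"az":0},
    {"x":0,"y":0,"z":0.2,"ax":0,"ay":0,"az":0},
    {"x":0,"y":0,"z":0,"ax":0,"ay":0,"az":0},
  ],
)

```text
clock: 11.0
eef_pos: [512.0, -148.0, 169.1]
ee_rot: [-2.256, -2.186, 0.0]
wrist_force: [-0.1, -0.4, -1.4]
finger_gap: 21.6
finger_force: 30.0
```

arm_command(
  moves=[
    {"x":0,"y":0,"z":0.4,"ax":0,"ay":0,"az":0},
    {"x":0,"y":0,"z":0.4,"ax":0,"ay":0,"az":0},
    {"x":0,"y":0,"z":0.4,"ax":0,"ay":0,"az":0},
    {"x":0,"y":0,"z":0.4,"ax":0,"ay":0,"az":0},
    {"x":0,"y":0,"z":0.3,"ax":0,"ay":0,"az":0},
    {"x":0,"y":0,"z":0.3,"ax":0,"ay":0,"az":0},
    {"x":0,"y":0,"z":0.2,"ax":0,"ay":0,"az":0},
    {"x":0,"y":0,"z":0,"ax":0,"ay":0,"az":0},
  ],
)

```text
clock: 12.0
eef_pos: [512.1, -148.0, 145.3]
ee_rot: [-2.256, -2.186, 0.0]
wrist_force: [-0.2, -0.4, -1.7]
finger_gap: 21.8
finger_force: 30.0
```

arm_command(
  moves=[
    {"x":0,"y":0,"z":0.1,"ax":0,"ay":0,"az":0},
    {"x":0,"y":0,"z":0.1,"ax":0,"ay":0,"az":0},
    {"x":0,"y":0,"z":0,"ax":0,"ay":0,"az":0},
  ],
)

```text
clock: 12.38
eef_pos: [512.2, -148.0, 143.4]
ee_rot: [-2.256, -2.186, 0.0]
wrist_force: [0.3, -0.2, -1.7]
finger_gap: 21.4
finger_force: 30.0
```

arm_command(
  moves=[
    {"x":0,"y":0,"z":0.1,"ax":0,"ay":0,"az":0},
    {"x":0,"y":0,"z":0.1,"ax":0,"ay":0,"az":0},
    {"x":0,"y":0,"z":0,"ax":0,"ay":0,"az":0},
  ],
)

```text
clock: 12.75
eef_pos: [512.3, -148.1, 142.3]
ee_rot: [2.256, 2.186, 0.0]
wrist_force: [-2.8, 0.8, 9.5]
finger_gap: 21.8
finger_force: 30.0
```

Contact came at the expected seated height (142.3 mm) with 9.5 N up. I'll release, lift clear, and then check.

arm_command(
  claw=0,
  moves=[
    {"x":0,"y":0,"z":0,"ax":0,"ay":0,"az":0},
    {"x":0,"y":0,"z":0,"ax":0,"ay":0,"az":0},
    {"x":0,"y":0,"z":0,"ax":0,"ay":0,"az":0},
    {"x":0,"y":0,"z":0,"ax":0,"ay":0,"az":0},
    {"x":0,"y":0,"z":0,"ax":0,"ay":0,"az":0},
    {"x":0,"y":0,"z":0,"ax":0,"ay":0,"az":0},
    {"x":0,"y":0,"z":-2,"ax":0,"ay":0,"az":0},
    {"x":0,"y":0,"z":-4,"ax":0,"ay":0,"az":0},
    {"x":0,"y":0,"z":-4,"ax":0,"ay":0,"az":0},
    {"x":0,"y":0,"z":-2,"ax":0,"ay":0,"az":0},
    {"x":0,"y":0,"z":0,"ax":0,"ay":0,"az":0},
    {"x":0,"y":0,"z":0,"ax":0,"ay":0,"az":0},
  ],
)

```text
clock: 14.25
eef_pos: [511.6, -147.9, 260.4]
ee_rot: [-2.255, -2.185, 0.001]
wrist_force: [0.6, 0.1, -0.6]
finger_gap: 87.8
finger_force: 0.0
```

```bash
sed -i 's/^FX=np.array(\[[^]]*\])/FX=np.array([505.6,-42.8,-.031])/' h.py; python3 - <<'E'
from h import *
np.set_printoptions(precision=2,suppress=True)
print(pt(FX,9.5,-105),pt(FX,22,45))
snap('wrist','w6')
im=cv2.imread('pics/w6.png')
g=load('w6')
for p,z in [((20.5,-87),160),((-1.5,-123),160),((20.5,-123),160),((-1.5,-87),160)]: print(wproj(g,[*pt(FX,*p),z]))
# pale handle mask: largest pale blob
hsv=cv2.cvtColor(im,cv2.COLOR_BGR2HSV)
print(hsv[[260,270,280],[280,280,280]])
plan([*pt(FX,22,45),230],np.pi/2+FX[2],9)
E
```

```text
[ 511.84 -148.04] [528.98   1.5 ]
[294.77 196.56]
[266.94 239.32]
[294.04 239.36]
[266.42 196.52]
[[ 13 123 158]
 [ 13 127 156]
 [ 13 127 159]]
from [ 511.4 -147.8  260.1] tot cm [14.98  1.29  3.01] deg [ -0.1  -0.1 -90. ] n 9
[1.66 0.14 0.33] [ -0.  -0. -10.]
[1.61 0.43 0.33] [ -0.  -0. -10.]
[1.52 0.7  0.33] [ -0.  -0. -10.]
[1.37 0.96 0.33] [ -0.  -0. -10.]
[1.18 1.18 0.33] [ -0.  -0. -10.]
[0.96 1.37 0.33] [ -0.  -0. -10.]
[0.71 1.51 0.33] [ -0.  -0. -10.]
[0.43 1.61 0.33] [ -0.  -0. -10.]
[0.15 1.66 0.33] [ -0.  -0. -10.]
```

arm_command(
  moves=[
    {"x":1.7,"y":0.1,"z":0,"ax":0,"ay":0,"az":-10},
    {"x":1.6,"y":0.4,"z":0,"ax":0,"ay":0,"az":-10},
    {"x":1.5,"y":0.7,"z":0.4,"ax":0,"ay":0,"az":-10},
    {"x":1.4,"y":1.0,"z":0.4,"ax":0,"ay":0,"az":-10},
    {"x":1.2,"y":1.2,"z":0.4,"ax":0,"ay":0,"az":-10},
    {"x":1.0,"y":1.4,"z":0.4,"ax":0,"ay":0,"az":-10},
    {"x":0.7,"y":1.5,"z":0.4,"ax":0,"ay":0,"az":-10},
    {"x":0.4,"y":1.6,"z":0.5,"ax":0,"ay":0,"az":-10},
    {"x":0.1,"y":1.7,"z":0.5,"ax":0,"ay":0,"az":-10},
    {"x":0,"y":0,"z":0,"ax":0,"ay":0,"az":0},
    {"x":0,"y":0,"z":0,"ax":0,"ay":0,"az":0},
    {"x":0,"y":0,"z":0,"ax":0,"ay":0,"az":0},
  ],
)

```text
clock: 15.8
eef_pos: [530.0, 1.8, 231.3]
ee_rot: [-0.053, -3.141, 0.0]
wrist_force: [-0.2, 0.4, -0.1]
finger_gap: 87.6
finger_force: 0.0
```

```bash
python3 - <<'E'
from h import *
np.set_printoptions(precision=1,suppress=True)
g=snap('wrist','w7');plan([*pt(FX,22.5,45),80],np.pi/2+FX[2],1);print(g['s']['qpos'])
for n,x,y,z in [('head',13,33,80),('head',31,33,80),('head',31,57,80),('head',22,45,93),('plate',5,105,110),('plate',5,-145,110),('plate',-5,-145,110),('plate',-5,105,110),('blk',55,-10,110),('blk',55,105,110),('handle',-1.5,-87,160),('handle',20.5,-87,160),('handle',20.5,-123,160),('handle',-1.5,-123,160)]: print(n,x,y,wproj(g,[*pt(FX,x,y),z]))
cv2.imwrite('pics/c7.png',cv2.resize(cv2.imread('pics/w7.png')[120:320,100:420],(800,500),interpolation=cv2.INTER_CUBIC))
E
```

```text
from [530.1   1.8 231.4] tot cm [ 0.1 -0.  15.1] deg [-0.   0.  -0.2] n 1
[ 0.1 -0.  15.1] [-0.   0.  -0.2]
[-0.   0.3  1.8 -0.   1.  -1.6]
head 13 33 [264.8 190.5]
head 31 33 [265.  208.9]
head 31 57 [290.3 208.9]
head 22 45 [277.6 203.7]
plate 5 105 [348.1 190.3]
plate 5 -145 [ 79.8 193. ]
plate -5 -145 [ 78.3 182.9]
plate -5 105 [348.7 178.8]
blk 55 -10 [216.4 244.6]
blk 55 105 [344.4 244.3]
handle -1.5 -87 [103.5 200.3]
handle 20.5 -87 [107.8 227.5]
handle 20.5 -123 [ 72.2 226.7]
handle -1.5 -123 [ 67.4 200.9]
```

View pics/c7.png

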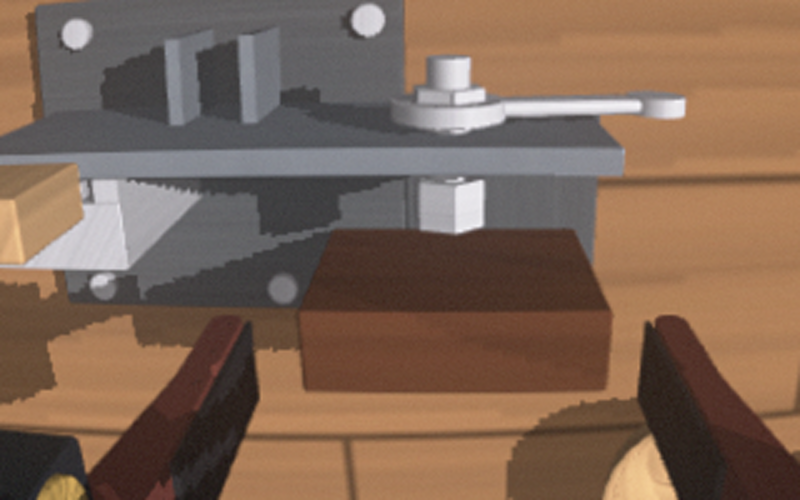

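The view shows the head at crop u 418–484, about 1.5–2.5 mm further +y than predicted. The block edge is at (298–610, 310) and the plate is as predicted. The gauge is seated with its handle square on the rim. I'll shift y by +2 mm and descend.

arm_command(
  moves=[
    {"x":0,"y":0.2,"z":2,"ax":0,"ay":0,"az":-0.2},
    {"x":0,"y":0,"z":3,"ax":0,"ay":0,"az":0},
    {"x":0,"y":0,"z":3,"ax":0,"ay":0,"az":0},
    {"x":0,"y":0,"z":2,"ax":0,"ay":0,"az":0},
    {"x":0,"y":0,"z":1.5,"ax":0,"ay":0,"az":0},
    {"x":0,"y":0,"z":1.5,"ax":0,"ay":0,"az":0},
    {"x":0,"y":0,"z":1.0,"ax":0,"ay":0,"az":0},
    {"x":0,"y":0,"z":1.0,"ax":0,"ay":0,"az":0},
    {"x":0,"y":0,"z":0,"ax":0,"ay":0,"az":0},
  ],
)

```text
clock: 16.98
eef_pos: [529.9, 4.4, 80.8]
ee_rot: [-0.044, -3.14, 0.0]
wrist_force: [0.5, -0.5, -0.5]
finger_gap: 88.0
finger_force: 0.0
```

arm_command(
  claw=1,
  moves=[
    {"x":0,"y":0,"z":0,"ax":0,"ay":0,"az":0},
    {"x":0,"y":0,"z":0,"ax":0,"ay":0,"az":0},
    {"x":0,"y":0,"z":0,"ax":0,"ay":0,"az":0},
    {"x":0,"y":0,"z":0,"ax":0,"ay":0,"az":0},
    {"x":0,"y":0,"z":0,"ax":0,"ay":0,"az":0},
    {"x":0,"y":0,"z":0,"ax":0,"ay":0,"az":0},
    {"x":0,"y":0,"z":0,"ax":0,"ay":0,"az":0},
    {"x":0,"y":0,"z":0,"ax":0,"ay":0,"az":0},
  ],
)

```text
clock: 17.98
eef_pos: [530.1, 2.0, 81.4]
ee_rot: [-0.042, -3.141, 0.005]
wrist_force: [-0.2, -16.0, 0.3]
finger_gap: 25.1
finger_force: 30.0
```

The gripper was pulled towards −y with 16 N, so I'll move the target 2.5 mm to −y and keep squeezing.

arm_command(
  moves=[
    {"x":0,"y":-0.1,"z":0,"ax":0,"ay":0,"az":0},
    {"x":0,"y":-0.1,"z":0,"ax":0,"ay":0,"az":0},
    {"x":0,"y":-0.05,"z":0,"ax":0,"ay":0,"az":0},
    {"x":0,"y":0,"z":0,"ax":0,"ay":0,"az":0},
    {"x":0,"y":0,"z":0,"ax":0,"ay":0,"az":0},
    {"x":0,"y":0,"z":0,"ax":0,"ay":0,"az":0},
    {"x":0,"y":0,"z":0,"ax":0,"ay":0,"az":0},
    {"x":0,"y":0,"z":0,"ax":0,"ay":0,"az":0},
    {"x":0,"y":0,"z":0,"ax":0,"ay":0,"az":0},
    {"x":0,"y":0,"z":0,"ax":0,"ay":0,"az":0},
    {"x":0,"y":0,"z":0,"ax":0,"ay":0,"az":0},
    {"x":0,"y":0,"z":0,"ax":0,"ay":0,"az":0},
  ],
)

```text
clock: 19.48
eef_pos: [530.1, 1.9, 81.4]
ee_rot: [-0.044, -3.141, -0.0]
wrist_force: [0.4, -3.3, -1.8]
finger_gap: 25.3
finger_force: 30.0
```

arm_command(
  moves=[
    {"x":0,"y":0,"z":0,"ax":0,"ay":0,"az":0},
    {"x":0,"y":0,"z":0,"ax":0,"ay":0,"az":0},
    {"x":0,"y":0,"z":0,"ax":0,"ay":0,"az":0},
    {"x":0,"y":0,"z":0,"ax":0,"ay":0,"az":0},
    {"x":0,"y":0,"z":0,"ax":0,"ay":0,"az":0},
    {"x":0,"y":0,"z":0,"ax":0,"ay":0,"az":0},
    {"x":0,"y":0,"z":0,"ax":0,"ay":0,"az":0},
    {"x":0,"y":0,"z":0,"ax":0,"ay":0,"az":0},
    {"x":0,"y":0,"z":0,"ax":0,"ay":0,"az":0},
    {"x":0,"y":0,"z":0,"ax":0,"ay":0,"az":0},
    {"x":0,"y":0,"z":0,"ax":0,"ay":0,"az":0},
    {"x":0,"y":0,"z":0,"ax":0,"ay":0,"az":0},
  ],
)

```text
clock: 20.98
eef_pos: [530.1, 1.9, 81.4]
ee_rot: [-0.044, -3.141, -0.0]
wrist_force: [0.3, -3.6, -3.0]
finger_gap: 25.8
finger_force: 30.0
```

```bash
python3 - <<'E'
from h import *
g=snap('scene','s2');snap('top','t2');snap('wrist','w8');s=manip.sense()
print({k:np.round(s[k],2) for k in('clock','eef_pos','wrist_force','ft_torque','finger_gap','finger_force')})
E
```

```text
{'clock': np.float64(21.12), 'eef_pos': array([530.08,   1.87,  81.36]), 'wrist_force': array([-0.96, -4.26, -2.02]), 'ft_torque': array([-0.61, -0.17, -0.02]), 'finger_gap': np.float64(25.25), 'finger_force': np.float64(30.0)}
```

The grip is stable, but the gap reads 25.3 mm rather than 24. I'll wait 3 s and use the stationary wrist and scene cameras to see whether the spanner still moves.

arm_command(
  moves=[
    {"x":0,"y":-0.05,"z":0,"ax":0,"ay":0,"az":0},
    {"x":0,"y":0,"z":0,"ax":0,"ay":0,"az":0},
    {"x":0,"y":0,"z":0,"ax":0,"ay":0,"az":0},
    {"x":0,"y":0,"z":0,"ax":0,"ay":0,"az":0},
    {"x":0,"y":0,"z":0,"ax":0,"ay":0,"az":0},
    {"x":0,"y":0,"z":0,"ax":0,"ay":0,"az":0},
    {"x":0,"y":0,"z":0,"ax":0,"ay":0,"az":0},
    {"x":0,"y":0,"z":0,"ax":0,"ay":0,"az":0},
    {"x":0,"y":0,"z":0,"ax":0,"ay":0,"az":0},
    {"x":0,"y":0,"z":0,"ax":0,"ay":0,"az":0},
    {"x":0,"y":0,"z":0,"ax":0,"ay":0,"az":0},
    {"x":0,"y":0,"z":0,"ax":0,"ay":0,"az":0},
  ],
)

```text
clock: 22.62
eef_pos: [530.1, 1.8, 81.4]
ee_rot: [0.044, 3.141, 0.001]
wrist_force: [0.1, 5.0, -2.3]
finger_gap: 25.1
finger_force: 30.0
```

arm_command(
  moves=[
    {"x":0,"y":0,"z":0,"ax":0,"ay":0,"az":0},
    {"x":0,"y":0,"z":0,"ax":0,"ay":0,"az":0},
    {"x":0,"y":0,"z":0,"ax":0,"ay":0,"az":0},
    {"x":0,"y":0,"z":0,"ax":0,"ay":0,"az":0},
    {"x":0,"y":0,"z":0,"ax":0,"ay":0,"az":0},
    {"x":0,"y":0,"z":0,"ax":0,"ay":0,"az":0},
    {"x":0,"y":0,"z":0,"ax":0,"ay":0,"az":0},
    {"x":0,"y":0,"z":0,"ax":0,"ay":0,"az":0},
    {"x":0,"y":0,"z":0,"ax":0,"ay":0,"az":0},
    {"x":0,"y":0,"z":0,"ax":0,"ay":0,"az":0},
    {"x":0,"y":0,"z":0,"ax":0,"ay":0,"az":0},
    {"x":0,"y":0,"z":0,"ax":0,"ay":0,"az":0},
  ],
)

```text
clock: 24.12
eef_pos: [530.1, 1.8, 81.4]
ee_rot: [-0.044, -3.141, -0.001]
wrist_force: [-0.7, 5.1, -2.0]
finger_gap: 25.2
finger_force: 30.0
```

```bash
python3 - <<'E'
from h import *
np.set_printoptions(precision=2,suppress=True)
snap('scene','s3');snap('wrist','w9');s=manip.sense()
print({k:np.round(s[k],2) for k in('clock','eef_pos','wrist_force','finger_gap','finger_force')})
# predicted spanner tip in scene for joint values
g=load('s2');F=np.array([505.6,-41.5,-.031])
for q in (0,.2,.35,.5,.7):
    a=.35-q;print(q,proj(g,[*pt(F,-13,45+90*np.cos(a)),80+90*np.sin(a)]))
def d(a,b,x0,x1,y0,y1):
    D=np.abs(load(a)['image'].astype(int)-load(b)['image'])[y0:y1,x0:x1].max(2);print(a,b,'diff>25:',(D>25).sum(),'max',D.max())
d('s1','s2',296,325,205,245);d('s2','s3',296,325,205,245);d('s0','s1',296,325,205,245)
# tip blob
for f in('s0','s1','s2','s3'):
    im=load(f)['image'][205:245,296:325].astype(int);m=(im.min(2)>140)&(im.max(2)-im.min(2)<40)
    n,l,st,c=cv2.connectedComponentsWithStats(m.astype(np.uint8));k=1+st[1:,4].argmax() if n>1 else 0;print(f,load(f)['s']['clock'],c[k]+[296,205],st[k])
E
```

```text
{'clock': np.float64(24.22), 'eef_pos': array([530.09,   1.75,  81.38]), 'wrist_force': array([ 0.35,  4.38, -2.67]), 'finger_gap': np.float64(24.94), 'finger_force': np.float64(30.0)}
0 [307.72 218.16]
0.2 [309.01 224.5 ]
0.35 [309.22 229.06]
0.5 [308.78 233.31]
0.7 [307.22 238.35]
s1 s2 diff>25: 236 max 150
s2 s3 diff>25: 1 max 33
s0 s1 diff>25: 180 max 144
s0 0.0 [309.22 222.28] [10 15  6  7 18]
s1 9.35 [309.52 228.38] [10 21  7  7 21]
s2 20.975 [299.81 229.05] [ 1 22  8  5 21]
s3 24.125 [304.79 231.26] [ 1 22 15 11 42]
```

The spanner region is unchanged over 3 s (1 differing pixel, against about 2 px of motion if it were still sinking). The head is held and the gauge is seated, so I'll hand in.

```bash
python3 -c "
from workcell import manip
print(manip.finish_job())"
```

```text
the job is handed in; nothing more can be done
None
```

The job is handed in at about 24 s, but no verdict came back: the gauge is seated in the slot with its shoulders on the rim, the gripper still holds the bolt head at 30 N, and the spanner did not move over the last 3 s I checked.

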